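# Check-weigh a parts tin on a hand scale

### The job

Check-weigh the tin of steel slugs: take the hand scale out of its cradle by its grip bar, slip its hook under the tin's handle and gently lift the tin straight up until it hangs level just clear of its foam tray, with only about a centimetre of air between the tin and the tray's upper edge, and hold it still there for two seconds. Then lower it fully home into its pocket, unhook the scale, hang it back upright in its cradle and let go. Let only the hook lift and touch the tin, never press on the foam or run the scale past its range, and leave the other things on the bench where they are.

Things in the scene. Friction and masses are not known exactly. Their poses are not given: they have to be found in the camera images.
- scale: Sprung hand scale, 0.16 kg. Origin: middle of its black level grip bar, 110 (x) x 24 (y) x 22 high, gripped across y. Below: a neck 26 x 14 x 15 high, then a grey housing 46 (x) x 26 (y) x 65 high with a pointer over tick marks; it ends 91 below the origin, the hook comes out below; lowest point of the hook 156 below the origin, unstretched. Own z is up, the hook's mouth opens to own +x.
- hook_seat (a point): Centre of a rod seated in the hook: 145 below scale's origin plus the stretch; axes as scale. The hook, rod 6 thick, bent in the x-z plane: back 14 to the -x side, V bottom to 11 below, tip 17 to the +x side with its top 13 above. A rod across it (along y) enters from the +x side over the tip, its centre 16 to 36 above this point, and drops into the V as the hook rises.
- scale_hook (a joint): Stretch of the scale's spring, m: 0 unstretched, grows as the hook is pulled down; 160 N/m (6.25 mm per newton), lightly damped. Reads about 0.002 with the empty hook. The marked range ends at 0.065 (10 N), the hard stop is at 0.070.
- cradle: Fixed stand. Origin: centre of its underside, on the bench. Base 150 (x) x 90 (y) x 10; two uprights 12 x 46, 47 either side along x, carry the ends of the scale's grip bar at 164, with lugs 8 high on either side (y) of the bar, 5 from it. The scale hangs with its x along the cradle's x (mouth to +x), the middle of its bar 175 above the bench, and lifts straight out.
- tray: Fixed white foam tray, 150 (x) x 170 (y) x 20 high. Origin: centre of its underside, on the bench. Its pocket, 86 x 112 and 12 deep (floor 8 above the bench), holds the tin with 3 play all round. The foam is delicate: it bears at most 18 N in all, the tin's weight included.
- tin: Open steel tin of slugs, 80 (x) x 106 (y), walls 45 high, slugs below the rim, unknown weight (0.25 to 0.9 kg). Origin: centre of its underside; it stands in the tray's pocket. Its fixed handle, a steel rod 6 thick, arches over it in the y-z plane: up at y = -50 and +50 to 75, then slanting in to a nearly level crown 32 long at 100 to 102 above the origin. 54 free below the crown.
- bail_top (a point): Middle of the crown of the tin's handle (centre of the rod), 102 above the tin's origin; the rod runs along the tin's y axis here.
- slug_a: Loose steel slug, diameter 28, 24 high, standing on the bench beside the tray; leave it. Origin: centre of underside.
- slug_b: Second such slug, near the tray; leave it.
- remote: Black hand unit 110 x 36 x 18 lying on the bench beside the cradle; leave it. Origin: centre of underside.
- tape_roll: Empty cardboard tape core, diameter 90, 45 high, on the bench; leave it. Origin: centre of underside.
Things that resemble listed ones, but are neither listed nor needed, are in the scene too. What is shaped like the cradle but pink is not meant.

How it is judged:
By the outcome, as a careful person would: the job done as asked, in the order asked, and still so for the second after the job is handed in, with the robot touching nothing.
It also fails if it takes over 72 s, if anything falls off the work surface, if the arm or the gripper's body presses on something with over 40 N, if the wrist force passes 120 N, or if a joint passes its speed limit or range.

### The arm

A 6-joint arm with a two-finger parallel gripper is mounted at the origin on the work surface. World frame = base frame: x ahead of the robot, y to its left, z up, the work surface at z = 0. Lengths are in m, angles in rad, forces in N, time in s.
With the tool pointing down it reaches from about 0.35 to 0.775 m from the base axis. Payload 7.3 kg.
Tool frame: the origin (TCP) lies midway between the tips of the shut fingers; the grasp point (between the pads) lies 19 mm behind it (robot.grip_depth is the z of the grasp point in the tool frame, in m); z points along the fingers, y is the line along which they close (so a half turn about z gives the same grasp; the last joint's range is limited). The gripper opens to 92 mm and grips with 3 to 60 N. Pads are 19 mm wide; open, the fingers measure 130 mm over their backs; the gripper's body (75 mm by 190 mm) begins 47 mm behind the grasp point.
Start: joints at [1.119, 0.342, 1.524, -0, 1.275, -0.146], TCP at [0.158, 0.501, 0.197] pointing down, gripper open.
Joint ranges: [-2.53, 2.53], [-0.77, 2.02], [0.04, 2.7], [-1, 4.14], [0.28, 2.66], [-3.11, 3.11]. Speed limits (rad/s): [2.57, 2.57, 3.14, 3.14, 3.14, 3.14].

### API

Orientations are given as [roll, pitch, yaw] about the fixed x, y, z axes, in that order (R = Rz(yaw) Ry(pitch) Rx(roll)).
In Python, from cell import robot, viewer gives the robot as it stands.
- The arm moves only by the tool step_arm, never from a script. Its argument "increments" is a list of rows, each an object with "delta_pos": the shift along the tool's x, y, z in cm, a list of three; "dr": the turn, a rotation vector about the tool's x, y, z in degrees, a list of three; "fingers": the closure, from -1 (fully open) to 1 (shut), so that 0 is half open. In form: [{"delta_pos": [tx, ty, tz], "dr": [wx, wy, wz], "fingers": fingers}, ...]. A call has exactly 5 rows; each row is the pose to reach, as a shift and turn from the pose commanded when the call began, along the tool's axes at that moment; what a row does not reach only later rows make up. A row lasts 1/8 s, in which the tool goes at most 62.5 mm and 10.7 degrees, less where a joint would pass 70% of its speed; a pose out of reach is approached as far as the arm can. A call with a gripper value outside its range is refused whole. The fingers move at their own pace and stop on an object; "newtons" is the grip in N (left out, the last holds). Time passes only in rows, so rows that repeat a pose let the fingers close, or fill a call up. It gives the time, the measured TCP pose, the force, the opening and the grip force at its end, in the units of the state.
- robot.observe(): the state, without advancing time (a new reading comes with each control period).
- viewer.read_camera(name): name is "scene" or "top" or "wrist"; returns the picture (384x512x3 uint8, red, green, blue); there is no depth.
- viewer.camera_params(name): a dict with "K" (3x3 intrinsics, pixels), "T" (4x4, takes a point from camera to world coordinates). Camera axes: x right, y down, z forward; pixel columns grow to the right and rows downward; lengths in m; the calibration is good to about 2 mm. A picture is of the moment at which its call begins: read the wrist's pose just before it. camera_params takes no time and is no camera call; for the wrist camera it gives the pose at the moment of the call.
- robot.hand_in(): hands the job in; it is judged then, once.
The state is a dict: "time": time; "qpos": joint angles; "qvel": joint speeds; "joint_efforts": joint torques, N m; "tool_pos": TCP position; "tool_rot": TCP orientation; "contact_force": force on the tool from outside, world axes, zero at the start; "torque": the same for the moment, N m; "opening": finger opening in m; "grip_force": force on a finger pad.
Only numpy, scipy, OpenCV 4.12 (cv2) and the standard library are available. Lean on these libraries where they do the work, as an engineer would, in place of code of your own. Each camera call takes 0.05 s, during which the arm holds its last target. There are 200 camera calls.

## Working session

There is one attempt and no reset: what is moved stays moved. The work goes in short steps, Python scripts to look and compute and a tool call to move; the robot and the scene stay as the last step left them, time stands still between calls to the robot, and variables do not carry over. Pictures are saved under pics/ and viewed, at most 12 in all, crops included, and the job is handed in when it is done.

Besides the shell and the picture viewer there is one more tool, called by a JSON object that holds its "fn" and its "kwargs", one argument or row to a line. step_arm: Moves the arm, as the interface text tells. Its arguments: {"type":"object","properties":{"increments":{"type":"array"},"newtons":{"type":"number"}},"required":["increments"]}

```bash
ls; mkdir -p pics; python3 - <<'E'
from cell import robot, viewer
import cv2
for n in ("scene","top"):
    im=viewer.read_camera(n); cv2.imwrite(f"pics/{n}0.png",im[:,:,::-1])
    p=viewer.camera_params(n); print(n,p["K"].round(1).tolist(),p["T"].round(3).tolist())
o=robot.observe(); print(o["tool_pos"],o["tool_rot"],o["opening"],robot.grip_depth)
E
```

```text
pics
scene [[449.4, 0.0, 251.3], [0.0, 449.4, 185.0], [0.0, 0.0, 1.0]] [[0.807, 0.446, -0.387, 0.921], [0.59, -0.599, 0.541, -0.515], [0.01, -0.665, -0.747, 0.899], [0.0, 0.0, 0.0, 1.0]]
top [[373.0, 0.0, 253.4], [0.0, 373.0, 185.2], [0.0, 0.0, 1.0]] [[0.026, -0.982, 0.19, 0.313], [-1.0, -0.027, -0.002, 0.064], [0.007, -0.19, -0.982, 1.031], [0.0, 0.0, 0.0, 1.0]]
[0.15785636 0.50028052 0.19640975] [-3.14019161e+00 -1.88098318e-04  2.83583432e+00] 0.09123960521881225 -0.0188
```

View pics/scene0.png

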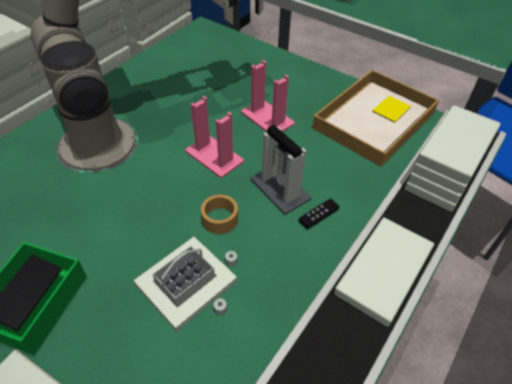

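View pics/top0.png

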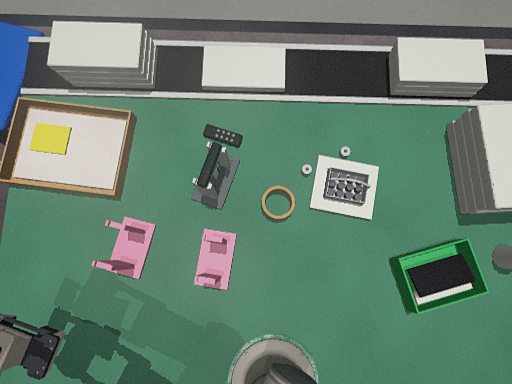

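The scene shows the grey cradle with the black-barred scale at scene (283,165) and top (214,175). The look-alikes are the two pink cradles at scene (215,140) and (268,100), and the black remote at scene (320,213). The white tray and tin are at scene (186,278) and top (346,187). I choose the grey cradle and check it close up.

```bash
cat > h.py <<'E'
import numpy as np, cv2
from cell import robot, viewer
def ray(n,uv,z,p=None):
    p=p or viewer.camera_params(n); d=p["T"][:3,:3]@np.linalg.solve(p["K"],[uv[0],uv[1],1.]); o=p["T"][:3,3]
    return o+d*(z-o[2])/d[2]
def proj(n,X,p=None):
    p=p or viewer.camera_params(n); c=p["T"][:3,:3].T@(np.asarray(X)-p["T"][:3,3]); q=p["K"]@c; return q[:2]/q[2]
E
python3 - <<'E'
from h import *
s=cv2.imread("pics/scene0.png"); t=cv2.imread("pics/top0.png")
c=lambda im,x,y,w,h:cv2.resize(im[y:y+h,x:x+w],(400,300),interpolation=cv2.INTER_CUBIC)
a=np.vstack([np.hstack([c(s,225,115,133,100),c(s,125,230,133,100)]),np.hstack([c(t,170,120,133,100),c(t,285,140,133,100)])])
cv2.imwrite("pics/crop.png",a)
# tray: white mask in top
hsv=cv2.cvtColor(t,cv2.COLOR_BGR2HSV); m=((hsv[...,1]<50)&(hsv[...,2]>150)).astype(np.uint8)
m[:140]=0;m[235:]=0;m[:,:298]=0;m[:,395:]=0
n,l,st,ce=cv2.connectedComponentsWithStats(m); k=1+np.argmax(st[1:,4])
r=cv2.minAreaRect(np.argwhere(l==k)[:,::-1].astype(np.float32)); b=cv2.boxPoints(r)
P=np.array([ray("top",q,.02) for q in b]); print("tray",b.round(1).tolist(),P.round(3).tolist(),P.mean(0))
print([np.linalg.norm(P[i]-P[i-1]).round(3) for i in range(4)],[np.degrees(np.arctan2(*(P[i]-P[i-1])[1::-1])).round(1) for i in range(4)])
# bar: dark mask
for nm,im,(x,y,w,h) in (("top",t,(190,138,40,52)),("scene",s,(255,120,55,40))):
    g=im[y:y+h,x:x+w].max(2)<45
    n,l,st,ce=cv2.connectedComponentsWithStats(g.astype(np.uint8)); k=1+np.argmax(st[1:,4])
    r=cv2.minAreaRect(np.argwhere(l==k)[:,::-1].astype(np.float32)+np.float32([x,y])); b=cv2.boxPoints(r)
    P=np.array([ray(nm,q,.186 if nm=="top" else .18) for q in b]); print(nm,b.round(1).tolist(),P.round(3).tolist(),P.mean(0),[np.linalg.norm(P[i]-P[i-1]).round(3) for i in range(4)],[np.degrees(np.arctan2(*(P[i]-P[i-1])[1::-1])).round(1) for i in range(4)])
E
```

```text
tray [[308.3999938964844, 207.3000030517578], [318.3999938964844, 153.89999389648438], [381.0, 165.6999969482422], [371.0, 219.0]] [[0.451, -0.089, 0.02], [0.603, -0.118, 0.02], [0.574, -0.293, 0.02], [0.424, -0.26, 0.02]] [ 0.51295523 -0.18980161  0.02      ]
[np.float64(0.172), np.float64(0.154), np.float64(0.177), np.float64(0.154)] [np.float64(80.8), np.float64(-10.6), np.float64(-99.4), np.float64(167.6)]
top [[197.0, 179.0], [198.0, 179.0], [198.0, 184.0], [197.0, 184.0]] [[0.488, 0.193, 0.186], [0.488, 0.191, 0.186], [0.476, 0.19, 0.186], [0.476, 0.193, 0.186]] [0.48167628 0.19180033 0.186     ] [np.float64(0.012), np.float64(0.002), np.float64(0.012), np.float64(0.002)] [np.float64(3.1), np.float64(-88.4), np.float64(-176.9), np.float64(91.6)]
scene [[264.0, 133.0], [274.0, 123.0], [302.0, 151.0], [292.0, 161.0]] [[0.475, 0.158, 0.18], [0.473, 0.203, 0.18], [0.58, 0.16, 0.18], [0.579, 0.119, 0.18]] [0.52672595 0.16001969 0.18      ] [np.float64(0.112), np.float64(0.045), np.float64(0.115), np.float64(0.041)] [np.float64(159.5), np.float64(91.8), np.float64(-21.7), np.float64(-91.3)]
```

View pics/crop.png

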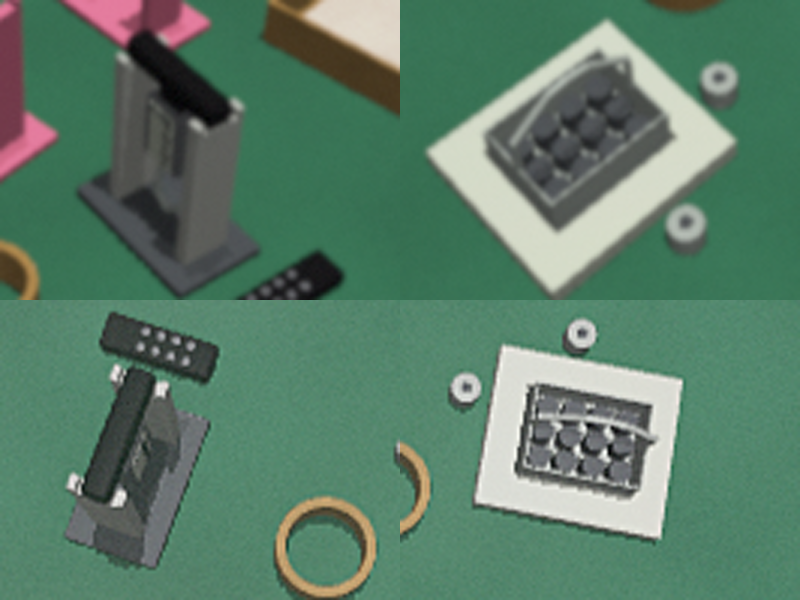

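The crop confirms the grey cradle holding the black-barred scale: its bar runs in top from about (203,185) to (217,144). The tin stands in the white tray with its handle arching along the tray's long side. The hook is hidden behind the cradle upright. Next I compute the bar pose and the handle.

```bash
python3 - <<'E'
from h import *
A=ray("top",(216.9,144),.186);B=ray("top",(202.6,185.5),.186);print(A,B,np.linalg.norm(A-B),(A+B)/2,np.degrees(np.arctan2(*(A-B)[1::-1])))
# cradle base corners at z=.01 in top crop
for q in [(210,415),(158,566),(66,538)]: print(ray("top",(170+q[0]/3.008,120+(q[1]-300)/3),.01))
# handle mid in both, at z=.113
for z in (.08,.11): print(ray("top",(285+590/3.008-133,140+(418-300)/3),z), ray("scene",(125+(575-400)/3.008,230+85/3),z))
for y in (0,): print(proj("top",(.513,-.19,.113)),proj("scene",(.513,-.19,.113)))
E
```

```text
[0.57291336 0.15108468 0.186     ] [0.47259872 0.17955758 0.186     ] 0.10427719095828793 [0.52275604 0.16532113 0.186     ] -15.84584612242772
[0.58672667 0.10269496 0.01      ]
[0.442446  0.1455224 0.01     ]
[0.46610635 0.23103804 0.01      ]
[ 0.51929753 -0.184131    0.08      ] [ 0.50372703 -0.1768729   0.08      ]
[ 0.51279675 -0.17629996  0.11      ] [ 0.5189917  -0.18925313  0.11      ]
[353.88454697 179.15601714] [180.59273634 256.29889318]
```

{"fn": "step_arm", "kwargs": {
  "increments": [
    {"delta_pos":[0,0,-6],"dr":[0,0,0],"fingers":-1},
    {"delta_pos":[-5,-2.5,-10],"dr":[0,0,0],"fingers":-1},
    {"delta_pos":[-10,-5,-10],"dr":[0,0,0],"fingers":-1},
    {"delta_pos":[-15,-7,-10],"dr":[0,0,0],"fingers":-1},
    {"delta_pos":[-20,-9.5,-10],"dr":[0,0,0],"fingers":-1}
  ]
}}

```text
time: 0.72
tool_pos: [0.3212, 0.3486, 0.2969]
tool_rot: [3.142, -0.0, 2.836]
contact_force: [0.6, -0.3, 0.1]
opening: 0.0915
grip_force: 0.0
```

{"fn": "step_arm", "kwargs": {
  "increments": [
    {"delta_pos":[-5,-2.5,0],"dr":[0,0,0],"fingers":-1},
    {"delta_pos":[-10,-5,0],"dr":[0,0,0],"fingers":-1},
    {"delta_pos":[-15,-7,0],"dr":[0,0,0],"fingers":-1},
    {"delta_pos":[-20,-9.5,0],"dr":[0,0,0],"fingers":-1},
    {"delta_pos":[-25,-11.4,0],"dr":[0,0,0],"fingers":-1}
  ]
}}

```text
time: 1.35
tool_pos: [0.5252, 0.1643, 0.2968]
tool_rot: [-3.141, -0.001, 2.835]
contact_force: [0.5, 0.5, 0.8]
opening: 0.0918
grip_force: 0.0
```

```bash
cat >> h.py <<'E'
def delta(o,target,yaw=None):
    "cm in tool axes from the measured pose to the target TCP, tool down; yaw change of the tool in deg"
    from scipy.spatial.transform import Rotation as R
    r=R.from_euler("xyz",o["tool_rot"]); d=r.inv().apply(np.asarray(target)-o["tool_pos"])*100
    w=None
    if yaw is not None:
        w=(r.inv()*R.from_euler("xyz",[np.pi,0,np.radians(yaw)])).as_rotvec(degrees=True).round(2)
    return d.round(2),w
E
python3 - <<'E'
from h import *
o=robot.observe(); print(o["time"],o["tool_pos"],np.degrees(o["tool_rot"]),o["qpos"].round(2) ,o["contact_force"])
p=viewer.camera_params("wrist"); im=viewer.read_camera("wrist"); cv2.imwrite("pics/w1.png",im[:,:,::-1]); print(p["K"].round(1).tolist(),p["T"].round(3).tolist())
np.savez("w1.npz",K=p["K"],T=p["T"]); print(delta(o,[.525,.166,.3],163.7))
for yw in (-16.3,):
  for s in (-.055,0,.055): print(proj("wrist",[.525+s*np.cos(np.radians(yw)),.166+s*np.sin(np.radians(yw)),.186],p))
E
```

```text
1.35 [0.52521072 0.16426329 0.29676295] [-1.79991624e+02 -3.26751069e-02  1.62448718e+02] [ 0.16  0.34  1.26  0.    1.55 -1.1 ] [0.51236638 0.51293536 0.77434579]
[[267.1, 0.0, 256.0], [0.0, 267.1, 194.4], [0.0, 0.0, 1.0]] [[0.301, 0.913, 0.274, 0.45], [0.954, -0.289, -0.085, 0.188], [0.001, 0.287, -0.958, 0.485], [0.0, 0.0, 0.0, 1.0]]
(array([ 0.07,  0.16, -0.32]), array([-0.01, -0.03, -1.25]))
[255.88088954 136.0827941 ]
[256.90423624 184.63992115]
[257.82803869 228.47373916]
```

View pics/w1.png

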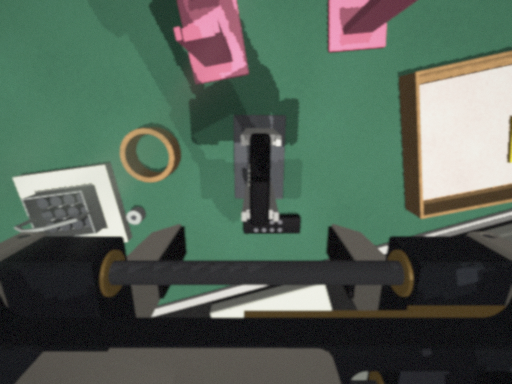

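The wrist view shows the bar running from about (260,134) to (259,228), centred between the fingers, with the remote at (272,224). I refine the bar's centreline with a mask.

```bash
python3 - <<'E'
from h import *
im=cv2.imread("pics/w1.png"); z=np.load("w1.npz"); p={k:z[k] for k in z}
g=im.max(2)
for r in (140,150,165,180,195,205,212): print(r,g[r,238:284].tolist())
rows=range(150,206,3); L=[]
for r in rows:
    c=np.where(g[r,244:276]<40)[0]+244; L.append(ray("wrist",(c.mean(),r),.186,p))
L=np.array(L); k=np.polyfit(L[:,0],L[:,1],1); print("yaw",np.degrees(np.arctan(k[0])),"y at .525",np.polyval(k,.525))
c=np.where(g[115:232,259]<40)[0]+115; print(c.tolist())
print([ray("wrist",(259.5,r),.186,p).round(4) for r in (133,228)])
E
```

```text
140 [68, 75, 96, 121, 141, 148, 143, 132, 133, 127, 110, 85, 50, 24, 17, 23, 19, 18, 22, 20, 18, 19, 21, 17, 6, 16, 25, 23, 24, 26, 19, 33, 77, 120, 149, 155, 150, 167, 207, 224, 226, 220, 188, 138, 88, 68]
150 [111, 111, 111, 113, 110, 110, 113, 104, 98, 80, 67, 50, 34, 21, 11, 16, 17, 19, 20, 15, 25, 14, 23, 18, 16, 22, 16, 17, 11, 16, 22, 33, 62, 86, 106, 113, 112, 113, 111, 109, 111, 107, 109, 110, 109, 105]
165 [93, 93, 94, 95, 95, 91, 94, 89, 82, 77, 77, 71, 50, 30, 27, 21, 30, 22, 25, 23, 9, 16, 20, 14, 13, 17, 20, 12, 15, 24, 30, 34, 56, 77, 90, 94, 92, 92, 93, 92, 95, 95, 90, 93, 88, 90]
180 [93, 95, 91, 95, 89, 79, 67, 53, 58, 75, 91, 82, 54, 33, 21, 22, 22, 14, 17, 13, 18, 12, 9, 14, 20, 17, 16, 19, 15, 17, 24, 39, 70, 80, 96, 94, 93, 90, 92, 91, 93, 91, 93, 93, 92, 98]
195 [95, 91, 95, 93, 94, 91, 88, 86, 88, 87, 80, 62, 43, 26, 31, 29, 33, 30, 32, 36, 37, 34, 35, 31, 32, 38, 31, 38, 24, 27, 30, 51, 67, 83, 86, 86, 89, 94, 97, 96, 95, 91, 96, 90, 94, 99]
205 [114, 112, 112, 112, 106, 97, 92, 86, 87, 87, 83, 63, 45, 27, 25, 34, 30, 33, 30, 37, 32, 28, 33, 31, 30, 33, 32, 3
[... 184 characters left out ...]
30, 33, 36, 27, 33, 37, 30, 31, 42, 95, 157, 201, 207, 194, 169, 161, 158, 159, 150, 134, 121, 114, 109, 110, 113]
yaw -17.77756944714354 y at .525 0.16916103081417394
[134, 135, 136, 137, 138, 139, 140, 141, 142, 143, 144, 145, 146, 147, 148, 149, 150, 151, 152, 153, 154, 155, 156, 157, 158, 159, 160, 161, 162, 163, 164, 165, 166, 167, 168, 169, 170, 171, 172, 173, 174, 175, 176, 177, 178, 179, 180, 181, 182, 183, 184, 185, 186, 187, 188, 189, 190, 191, 192, 193, 194, 195, 196, 197, 198, 199, 200, 201, 202, 203, 204, 205, 206, 207, 208, 209, 210, 211, 212, 213, 214, 215, 216, 217, 218, 219, 220, 221, 222, 223, 224, 225, 226]
[array([0.4703, 0.1862, 0.186 ]), array([0.5778, 0.1527, 0.186 ])]
```

{"fn": "step_arm", "kwargs": {
  "increments": [
    {"delta_pos":[0.3,0.35,4],"dr":[0,0,0],"fingers":-1},
    {"delta_pos":[0.3,0.35,8],"dr":[0,0,0],"fingers":-1},
    {"delta_pos":[0.3,0.35,11],"dr":[0,0,0],"fingers":-1},
    {"delta_pos":[0.3,0.35,13],"dr":[0,0,0],"fingers":-0.5},
    {"delta_pos":[0.3,0.35,14.1],"dr":[0,0,0],"fingers":-0.2}
  ],
  "newtons": 25
}}

```text
time: 2.02
tool_pos: [0.5216, 0.1701, 0.1546]
tool_rot: [-3.141, -0.002, 2.836]
contact_force: [-0.1, -0.4, -0.2]
opening: 0.0762
grip_force: 0.0
```

{"fn": "step_arm", "kwargs": {
  "increments": [
    {"delta_pos":[0,0,0],"dr":[0,0,0],"fingers":0.0},
    {"delta_pos":[0,0,0],"dr":[0,0,0],"fingers":0.3},
    {"delta_pos":[0,0,0],"dr":[0,0,0],"fingers":0.5},
    {"delta_pos":[0,0,0],"dr":[0,0,0],"fingers":1},
    {"delta_pos":[0,0,0],"dr":[0,0,0],"fingers":1}
  ],
  "newtons": 25
}}

```text
time: 2.65
tool_pos: [0.5225, 0.1702, 0.1563]
tool_rot: [3.141, 0.0, 2.836]
contact_force: [0.4, -0.0, -0.1]
opening: 0.0263
grip_force: 0.0
```

{"fn": "step_arm", "kwargs": {
  "increments": [
    {"delta_pos":[0,0,0],"dr":[0,0,0],"fingers":1},
    {"delta_pos":[0,0,0],"dr":[0,0,0],"fingers":1},
    {"delta_pos":[0,0,0],"dr":[0,0,0],"fingers":1},
    {"delta_pos":[0,0,0],"dr":[0,0,0],"fingers":1},
    {"delta_pos":[0,0,0],"dr":[0,0,0],"fingers":1}
  ],
  "newtons": 25
}}

```text
time: 3.28
tool_pos: [0.5228, 0.1702, 0.1566]
tool_rot: [3.141, 0.001, 2.836]
contact_force: [-0.3, -0.2, 5.5]
opening: 0.0002
grip_force: 2.7
```

```bash
python3 - <<'E'
from h import *
o=robot.observe(); print(o["tool_pos"],o["contact_force"],o["opening"],o["grip_force"])
w=viewer.read_camera("wrist")[:,:,::-1]; s=viewer.read_camera("scene")[:,:,::-1]
cv2.imwrite("pics/a2.png",np.hstack([cv2.resize(w[60:360,106:406],(400,400)),cv2.resize(s[95:225,215:345],(400,400),interpolation=cv2.INTER_CUBIC)]))
E
```

```text
[0.52284886 0.17021598 0.15657304] [-0.32294183 -0.17241132  5.49158896] 0.0002390528176416963 2.7147343309479766
```

View pics/a2.png

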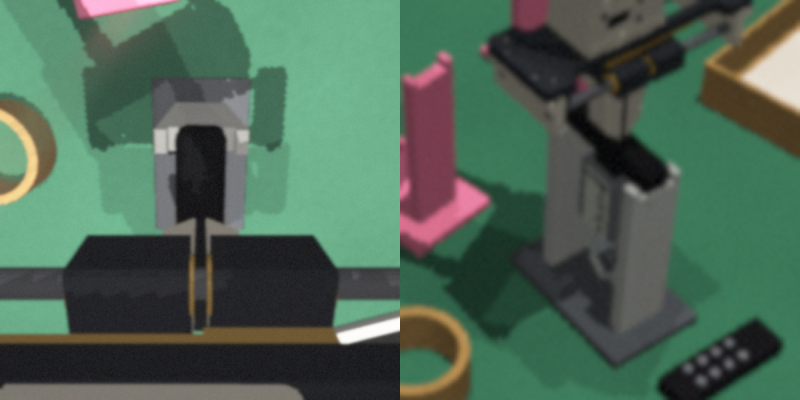

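```bash
python3 - <<'E'
from h import *
p=viewer.camera_params("wrist"); o=robot.observe(); t=o["tool_pos"]; print(t,o["opening"],o["grip_force"],o["contact_force"],o["time"])
f=lambda X:((proj("wrist",X,p)-[106,60])*400/300).round(0)
for h in (0,.019,.03,.06): print(h,f(t+[0,0,h]),f(t+[.301*.012,.954*.012,h]),f(t-np.array([.301*.012,.954*.012,-h])))
a=np.radians(-17.6)
for s in (-.055,-.02,0,.055): print("bar",s,f([.523+s*np.cos(a),.169+s*np.sin(a),.186]))
E
```

```text
[0.52284021 0.17024952 0.15656331] 0.0007888539435348966 2.7150326053379104 [ 0.30011494 -0.55455133  4.86963367] 3.375
0 [199. 216.] [220. 216.] [178. 216.]
0.019 [199. 231.] [223. 231.] [176. 231.]
0.03 [199. 240.] [224. 240.] [175. 240.]
0.06 [199. 273.] [229. 273.] [170. 273.]
bar -0.055 [197. 129.]
bar -0.02 [197. 202.]
bar 0 [197. 241.]
bar 0.055 [197. 334.]
```

The picture shows the fingers shut at crop (200,225), over the bar's middle, with the bar still seated in the cradle. I check the height from the scene view before moving again.

```bash
python3 - <<'E'
from h import *
o=robot.observe(); t=o["tool_pos"]
s=viewer.read_camera("scene")[:,:,::-1].copy(); x,y=255,105
f=lambda X:((proj("scene",X)-[x,y])*[8,8])
c=cv2.resize(s[y:y+72,x:x+64],None,fx=8,fy=8,interpolation=cv2.INTER_CUBIC)
a=np.radians(-17.6)
for X,col in ((t,(0,0,255)),(t+[0,0,.03],(0,255,255)),(np.array([.523-.055*np.cos(a),.169-.055*np.sin(a),.186]),(0,255,0)),(np.array([.523+.055*np.cos(a),.169+.055*np.sin(a),.186]),(0,255,0)),(np.array([.523,.169,.186]),(255,255,0))):
    q=f(X); print(q.round()); cv2.circle(c,tuple(int(v) for v in q),3,col,-1)
cv2.imwrite("pics/a3.png",c)
E
```

```text
[224. 326.]
[231. 251.]
[114. 155.]
[350. 361.]
[229. 255.]
```

View pics/a3.png

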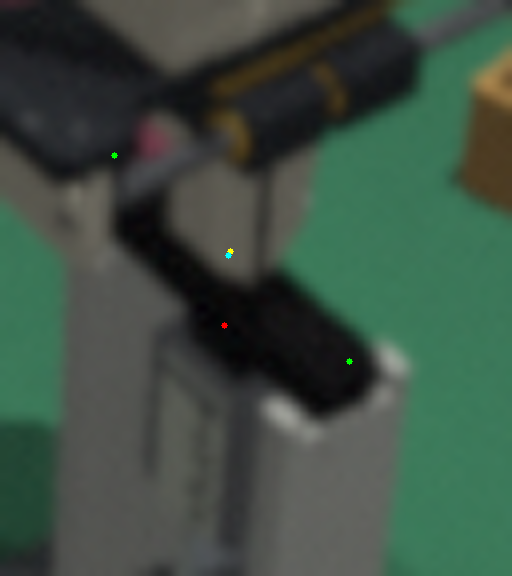

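The shut fingers seem to emerge from the bar's top face at (240,275), so they don't hold it from either side. I open and close again in stages, reading the opening and the force.

{"fn": "step_arm", "kwargs": {
  "increments": [
    {"delta_pos":[0,0,0],"dr":[0,0,0],"fingers":0.2},
    {"delta_pos":[0,0,0],"dr":[0,0,0],"fingers":0.2},
    {"delta_pos":[0,0,0],"dr":[0,0,0],"fingers":0.2},
    {"delta_pos":[0,0,0],"dr":[0,0,0],"fingers":0.2},
    {"delta_pos":[0,0,0],"dr":[0,0,0],"fingers":0.2}
  ],
  "newtons": 10
}}

```text
time: 4.05
tool_pos: [0.522, 0.17, 0.1555]
tool_rot: [-3.141, -0.001, 2.836]
contact_force: [-0.5, 0.7, 0.3]
opening: 0.0366
grip_force: 0.0
```

{"fn": "step_arm", "kwargs": {
  "increments": [
    {"delta_pos":[0,0,0],"dr":[0,0,0],"fingers":0.6},
    {"delta_pos":[0,0,0],"dr":[0,0,0],"fingers":0.6},
    {"delta_pos":[0,0,0],"dr":[0,0,0],"fingers":0.6},
    {"delta_pos":[0,0,0],"dr":[0,0,0],"fingers":0.6},
    {"delta_pos":[0,0,0],"dr":[0,0,0],"fingers":0.6}
  ],
  "newtons": 10
}}

```text
time: 4.68
tool_pos: [0.5226, 0.1698, 0.1566]
tool_rot: [-3.141, 0.001, 2.836]
contact_force: [-0.5, -1.7, 1.4]
opening: 0.0191
grip_force: 1.9
```

```bash
python3 - <<'E'
from h import *
o=robot.observe(); print({k:np.round(v,4).tolist() for k,v in o.items()})
E
```

```text
{'time': 4.675, 'qpos': [0.1751, 0.4209, 1.5195, -0.0008, 1.2006, -1.0897], 'qvel': [-0.0001, 0.0018, 0.0024, 0.0036, -0.0081, 0.0], 'joint_efforts': [0.8047, -44.9426, -23.1958, 0.4566, -0.1906, -0.0045], 'tool_pos': [0.5226, 0.1698, 0.1566], 'tool_rot': [-3.1412, 0.0008, 2.8359], 'contact_force': [-0.5482, -1.679, 1.4052], 'torque': [-0.2744, 0.1108, -0.0337], 'grip_force': 1.8713, 'opening': 0.0191}
```

Both the force readings and the finger length in the wrist view agree. The real tips stand about 3 cm higher than the reported TCP, so they closed on the bar's top face. I open, go 2.8 cm lower (still clear of everything) and close again.

{"fn": "step_arm", "kwargs": {
  "increments": [
    {"delta_pos":[0,0,-0.5],"dr":[0,0,0],"fingers":-0.4},
    {"delta_pos":[0,0,-0.5],"dr":[0,0,0],"fingers":-0.4},
    {"delta_pos":[0,0,-0.5],"dr":[0,0,0],"fingers":-0.4},
    {"delta_pos":[0,0,-0.5],"dr":[0,0,0],"fingers":-0.4},
    {"delta_pos":[0,0,-0.5],"dr":[0,0,0],"fingers":-0.4}
  ],
  "newtons": 10
}}

```text
time: 5.3
tool_pos: [0.5224, 0.1701, 0.1609]
tool_rot: [-3.142, -0.0, 2.836]
contact_force: [0.1, 0.6, 0.4]
opening: 0.0628
grip_force: 0.0
```

{"fn": "step_arm", "kwargs": {
  "increments": [
    {"delta_pos":[0,0,0.8],"dr":[0,0,0],"fingers":-0.4},
    {"delta_pos":[0,0,1.6],"dr":[0,0,0],"fingers":-0.4},
    {"delta_pos":[0,0,2.4],"dr":[0,0,0],"fingers":-0.4},
    {"delta_pos":[0,0,3.0],"dr":[0,0,0],"fingers":-0.4},
    {"delta_pos":[0,0,3.3],"dr":[0,0,0],"fingers":-0.4}
  ],
  "newtons": 10
}}

```text
time: 5.92
tool_pos: [0.5223, 0.1701, 0.1275]
tool_rot: [-3.141, -0.001, 2.836]
contact_force: [-0.9, -0.1, 0.3]
opening: 0.0641
grip_force: 0.0
```

{"fn": "step_arm", "kwargs": {
  "increments": [
    {"delta_pos":[0,0,0],"dr":[0,0,0],"fingers":0.1},
    {"delta_pos":[0,0,0],"dr":[0,0,0],"fingers":0.3},
    {"delta_pos":[0,0,0],"dr":[0,0,0],"fingers":0.4},
    {"delta_pos":[0,0,0],"dr":[0,0,0],"fingers":0.5},
    {"delta_pos":[0,0,0],"dr":[0,0,0],"fingers":0.6}
  ],
  "newtons": 10
}}

```text
time: 6.55
tool_pos: [0.5225, 0.1702, 0.1282]
tool_rot: [3.141, 0.0, 2.836]
contact_force: [-0.1, -0.2, 1.1]
opening: 0.0238
grip_force: 10.0
```

{"fn": "step_arm", "kwargs": {
  "increments": [
    {"delta_pos":[0,0,0],"dr":[0,0,0],"fingers":0.7},
    {"delta_pos":[0,0,0],"dr":[0,0,0],"fingers":0.7},
    {"delta_pos":[0,0,0],"dr":[0,0,0],"fingers":0.7},
    {"delta_pos":[0,0,0],"dr":[0,0,0],"fingers":0.7},
    {"delta_pos":[0,0,0],"dr":[0,0,0],"fingers":0.7}
  ],
  "newtons": 20
}}

```text
time: 7.18
tool_pos: [0.5225, 0.1702, 0.1282]
tool_rot: [3.141, 0.0, 2.836]
contact_force: [-0.2, 1.3, 3.0]
opening: 0.0241
grip_force: 20.0
```

The bar is gripped at 24 mm. I raise the grip force and lift straight out.

{"fn": "step_arm", "kwargs": {
  "increments": [
    {"delta_pos":[0,0,0],"dr":[0,0,0],"fingers":0.9},
    {"delta_pos":[0,0,0],"dr":[0,0,0],"fingers":0.9},
    {"delta_pos":[0,0,-0.5],"dr":[0,0,0],"fingers":0.9},
    {"delta_pos":[0,0,-1.5],"dr":[0,0,0],"fingers":0.9},
    {"delta_pos":[0,0,-3.0],"dr":[0,0,0],"fingers":0.9}
  ],
  "newtons": 45
}}

```text
time: 7.8
tool_pos: [0.5221, 0.17, 0.1585]
tool_rot: [-3.141, -0.001, 2.836]
contact_force: [-0.0, 0.5, -1.9]
opening: 0.0235
grip_force: 45.0
```

{"fn": "step_arm", "kwargs": {
  "increments": [
    {"delta_pos":[0,0,-3],"dr":[0,0,0],"fingers":0.9},
    {"delta_pos":[0,0,-6],"dr":[0,0,0],"fingers":0.9},
    {"delta_pos":[0,0,-9],"dr":[0,0,0],"fingers":0.9},
    {"delta_pos":[0,0,-11.5],"dr":[0,0,0],"fingers":0.9},
    {"delta_pos":[0,0,-13.5],"dr":[0,0,0],"fingers":0.9}
  ]
}}

```text
time: 8.43
tool_pos: [0.5225, 0.1701, 0.2953]
tool_rot: [3.141, 0.002, 2.836]
contact_force: [0.9, -0.7, -2.2]
opening: 0.0237
grip_force: 45.0
```

```bash
python3 - <<'E'
from h import *
o=robot.observe(); t=o["tool_pos"]; print(t,np.degrees(o["tool_rot"]),o["opening"],o["grip_force"],o["contact_force"],o["qpos"].round(2))
s=viewer.read_camera("scene")[:,:,::-1]; w=viewer.read_camera("wrist")[:,:,::-1]
b=t+[0,0,.0468]; u=proj("scene",b-[0,0,.1]).astype(int); print(u)
c=cv2.resize(s[u[1]-50:u[1]+70,u[0]-50:u[0]+50],(400,480),interpolation=cv2.INTER_CUBIC)
w2=cv2.resize(w[40:280,:240],(400,400))
cv2.imwrite("pics/a4.png",np.hstack([c,np.vstack([w2,np.zeros((80,400,3),np.uint8)])]))
cv2.imwrite("pics/w4.png",w)
E
```

```text
[0.52248816 0.17009923 0.29532084] [1.79947329e+02 1.05301065e-01 1.62478818e+02] 0.023720887427408667 44.99827980995178 [ 0.86712939 -0.74174448 -2.16738447] [ 0.18  0.33  1.27 -0.    1.54 -1.09]
[285 118]
```

View pics/a4.png

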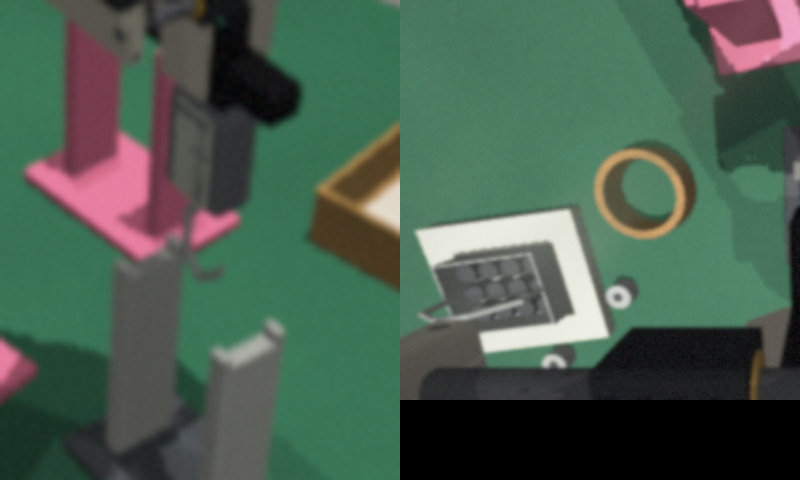

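The hook's back is at crop (190,250) and its tip points right and down at (220,270). So the mouth faces own +x at yaw about -17.6°, outward from the robot. I carry the scale to a staging point beside the tin.

{"fn": "step_arm", "kwargs": {
  "increments": [
    {"delta_pos":[-0.5,-3,0],"dr":[0,0,-1],"fingers":0.9},
    {"delta_pos":[-1.2,-8,0],"dr":[0,0,-3],"fingers":0.9},
    {"delta_pos":[-1.9,-13,0],"dr":[0,0,-5],"fingers":0.9},
    {"delta_pos":[-2.6,-18,0],"dr":[0,0,-7],"fingers":0.9},
    {"delta_pos":[-3.3,-22.5,0],"dr":[0,0,-7],"fingers":0.9}
  ]
}}

```text
time: 9.15
tool_pos: [0.4853, -0.0559, 0.2926]
tool_rot: [-3.142, -0.001, 2.958]
contact_force: [0.6, -0.1, -1.3]
opening: 0.0237
grip_force: 45.0
```

{"fn": "step_arm", "kwargs": {
  "increments": [
    {"delta_pos":[-0.3,-3,0],"dr":[0,0,0],"fingers":0.9},
    {"delta_pos":[0,-4.8,0],"dr":[0,0,0],"fingers":0.9},
    {"delta_pos":[0,-4.8,0],"dr":[0,0,0],"fingers":0.9},
    {"delta_pos":[0,-4.8,0],"dr":[0,0,0],"fingers":0.9},
    {"delta_pos":[0,-4.8,0],"dr":[0,0,0],"fingers":0.9}
  ]
}}

```text
time: 9.78
tool_pos: [0.4775, -0.1007, 0.2929]
tool_rot: [3.141, -0.0, 2.959]
contact_force: [-0.2, 0.2, -2.1]
opening: 0.0236
grip_force: 45.0
```

```bash
python3 - <<'E'
from h import *
o=robot.observe(); t=o["tool_pos"]; print(t,np.degrees(o["tool_rot"]),o["contact_force"],o["qpos"].round(2))
p=viewer.camera_params("wrist"); w=viewer.read_camera("wrist")[:,:,::-1]; np.savez("w5.npz",K=p["K"],T=p["T"]); cv2.imwrite("pics/w5f.png",w)
u=proj("wrist",[.513,-.19,.09],p).astype(int); print(u)
x0=max(0,min(512-160,u[0]-80)); y0=max(0,min(384-120,u[1]-60)); print("crop",x0,y0)
cv2.imwrite("pics/w5.png",cv2.resize(w[y0:y0+120,x0:x0+160],(800,600),interpolation=cv2.INTER_CUBIC))
E
```

```text
[ 0.4775121  -0.10071929  0.2929256 ] [ 1.79980124e+02 -5.87297106e-03  1.69545419e+02] [-0.16642458  0.17065958 -2.10886461] [-0.37  0.21  1.44  0.    1.49 -1.75]
[202 202]
crop 122 142
```

View pics/w5.png

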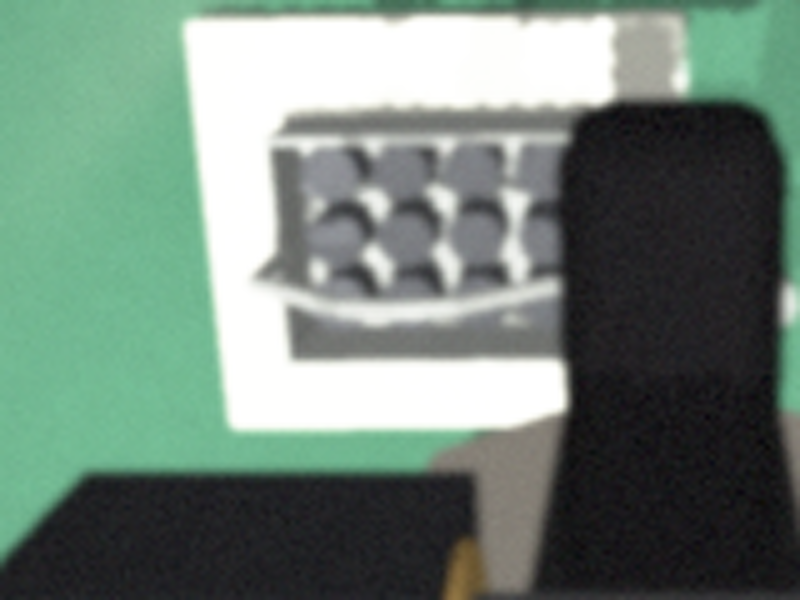

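The crop shows the tray's corners at (185,20), (685,15) and (232,430), the tin's far-left rim corner at (272,140), and the handle's level crown at about (335–480, 310). The scale's bar hides the right side.

```bash
python3 - <<'E'
from h import *
z=np.load("w5.npz"); p={k:z[k] for k in z}
im=cv2.imread("pics/w5f.png")
q=lambda x,y:(122+x/5-.4,142+y/5-.4)
C=[ray("wrist",q(*a),.02,p) for a in ((188,18),(687,15),(232,430))]
for c in C: print("tray corner",c.round(4))
d=C[1]-C[0]; e=C[0]-C[2]
print("lens",np.linalg.norm(d),np.linalg.norm(e),"yaw",np.degrees(np.arctan2(d[1],d[0]))+90,np.degrees(np.arctan2(e[1],e[0])),"centre",(C[1]+C[2])/2)
print("rim corner",ray("wrist",q(272,138),.053,p))
yw=np.radians(-10.4);R=np.array([[np.cos(yw),-np.sin(yw)],[np.sin(yw),np.cos(yw)]])
print("expect rim corner", (C[1]+C[2])[:2]/2+R@[.04,.053])
# handle: bright ridge per column
g=im.min(2).astype(int)
for c in range(172,235,3):
    col=g[192:212,c]; r=192+np.argmax(col); X=ray("wrist",(c,r),.110,p); print(c,r,col.max(),X[:2].round(4), (R.T@(X[:2]-[.513,-.19])).round(4))
E
```

```text
tray corner [ 0.4203 -0.2573  0.02  ]
tray corner [ 0.4502 -0.0895  0.02  ]
tray corner [ 0.5705 -0.2843  0.02  ]
lens 0.17035918757510085 0.15255095714607386 yaw 169.89777261421114 169.78131772026637 centre [ 0.51033505 -0.186934    0.02      ]
rim corner [ 0.46109914 -0.22912191  0.053     ]
expect rim corner [ 0.55924543 -0.14202547]
172 192 254 [ 0.4844 -0.2247] [-0.0219 -0.0393]
175 202 254 [ 0.4999 -0.2245] [-0.0067 -0.0363]
178 211 249 [ 0.5142 -0.2239] [ 0.0073 -0.0331]
181 201 226 [ 0.5    -0.2155] [-0.0082 -0.0274]
184 202 221 [ 0.5023 -0.2116] [-0.0067 -0.0231]
187 203 207 [ 0.5046 -0.2076] [-0.0051 -0.0189]
190 204 224 [ 0.5069 -0.2037] [-0.0036 -0.0146]
193 204 229 [ 0.5077 -0.1994] [-0.0036 -0.0102]
196 193 236 [ 0.4921 -0.1909] [-0.0204 -0.0047]
199 204 231 [ 0.5092 -0.1907] [-0.0036 -0.0014]
202 204 236 [ 0.51   -0.1864] [-0.0036  0.003 ]
205 204 236 [ 0.5108 -0.1821] [-0.0035  0.0074]
208 203 230 [ 0.5101 -0.1774] [-0.0051  0.0119]
211 193 233 [ 0.4961 -0.1696] [-0.0203  0.017 ]
214 203 215 [ 0.5117 -0.1688] [-0.0051  0.0207]
217 202 208 [ 0.511  -0.1641] [-0.0066  0.0251]
220 202 210 [ 0.5118 -0.1598] [-0.0066  0.0295]
223 192 224 [ 0.4977 -0.1522] [-0.0218  0.0344]
226 194 229 [ 0.5015 -0.1486] [-0.0188  0.0387]
229 200 210 [ 0.5112 -0.1462] [-0.0097  0.0427]
232 199 198 [ 0.5105 -0.1416] [-0.0112  0.0472]
```

{"fn": "step_arm", "kwargs": {
  "increments": [
    {"delta_pos":[-0.5,-2.5,0],"dr":[0,0,-0.3],"fingers":0.9},
    {"delta_pos":[-1.0,-5.5,0],"dr":[0,0,-0.3],"fingers":0.9},
    {"delta_pos":[-1.5,-7.5,0],"dr":[0,0,-0.3],"fingers":0.9},
    {"delta_pos":[-1.5,-8,0],"dr":[0,0,-0.3],"fingers":0.9},
    {"delta_pos":[-1.5,-8,0],"dr":[0,0,-0.3],"fingers":0.9}
  ]
}}

```text
time: 10.45
tool_pos: [0.4775, -0.1826, 0.2929]
tool_rot: [3.141, -0.0, 2.963]
contact_force: [0.3, 0.7, -1.9]
opening: 0.0237
grip_force: 45.0
```

{"fn": "step_arm", "kwargs": {
  "increments": [
    {"delta_pos":[0,0,2],"dr":[0,0,0],"fingers":0.9},
    {"delta_pos":[0,0,5],"dr":[0,0,0],"fingers":0.9},
    {"delta_pos":[0,0,8],"dr":[0,0,0],"fingers":0.9},
    {"delta_pos":[0,0,10],"dr":[0,0,0],"fingers":0.9},
    {"delta_pos":[0,0,10.9],"dr":[0,0,0],"fingers":0.9}
  ]
}}

```text
time: 11.08
tool_pos: [0.4772, -0.1818, 0.1831]
tool_rot: [3.141, -0.002, 2.964]
contact_force: [0.4, 0.1, -1.6]
opening: 0.0234
grip_force: 45.0
```

{"fn": "step_arm", "kwargs": {
  "increments": [
    {"delta_pos":[0,0,0],"dr":[0,0,0],"fingers":0.9},
    {"delta_pos":[0,0,0],"dr":[0,0,0],"fingers":0.9},
    {"delta_pos":[0,0,0],"dr":[0,0,0],"fingers":0.9},
    {"delta_pos":[0,0,0],"dr":[0,0,0],"fingers":0.9},
    {"delta_pos":[0,0,0],"dr":[0,0,0],"fingers":0.9}
  ]
}}

```text
time: 11.7
tool_pos: [0.4776, -0.183, 0.1842]
tool_rot: [-3.142, 0.0, 2.963]
contact_force: [-0.5, -0.6, -1.6]
opening: 0.0239
grip_force: 45.0
```

```bash
python3 - <<'E'
from h import *
o=robot.observe(); t=o["tool_pos"]; print(t,np.degrees(o["tool_rot"]),o["contact_force"],o["qpos"].round(2)); print(delta(o,[.478,-.1823,.184],169.85))
s=viewer.read_camera("scene")[:,:,::-1].copy(); w=viewer.read_camera("wrist")[:,:,::-1]; cv2.imwrite("pics/s6f.png",s)
x,y=130,205
c=cv2.resize(s[y:y+100,x:x+100],(600,600),interpolation=cv2.INTER_CUBIC)
y0=np.radians(-10.15);ux=np.array([np.cos(y0),np.sin(y0),0])
b=t+[0,0,.0468]
for X,col in ((np.array([.5095,-.188,.11]),(0,255,0)),(b-[0,0,.147],(0,0,255)),(b-[0,0,.134]+.017*ux,(0,255,255))):
    q=(proj("scene",X)-[x,y])*6; print(q.round()); cv2.circle(c,tuple(int(v) for v in q),2,col,-1)
cv2.imwrite("pics/a6.png",np.hstack([c,np.vstack([cv2.resize(w[100:280,:],(200,70)),np.zeros((530,200,3),np.uint8)])]))
E
```

```text
[ 0.4775898  -0.18301664  0.18418933] [-1.79999631e+02  1.98680021e-02  1.69772024e+02] [-0.52914403 -0.6302013  -1.55383004] [-0.52  0.33  1.58  0.    1.23 -1.91]
(array([-0.03,  0.08,  0.02]), array([-0.  ,  0.02, -0.08]))
[301. 303.]
[251. 288.]
[276. 298.]
```

View pics/a6.png

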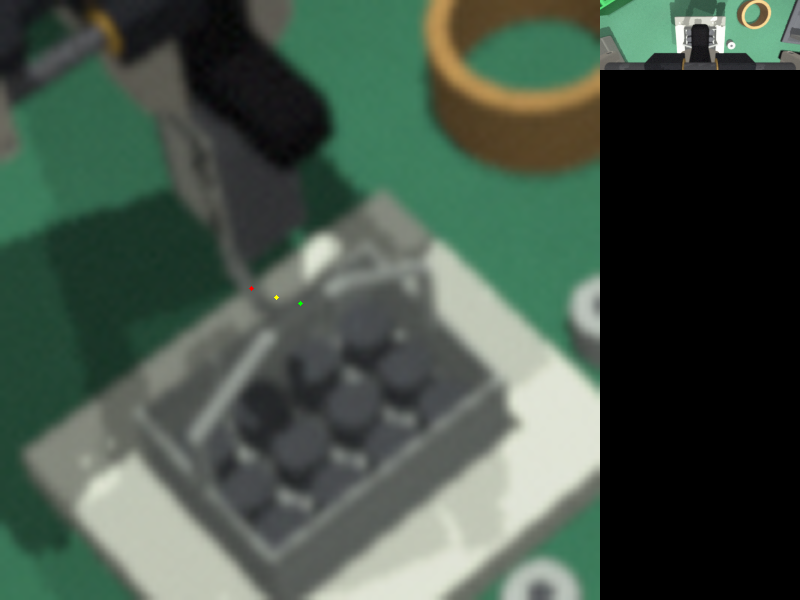

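The scene crop shows the hook bottom at about (270,300), just on the robot side of the crown. The crown's middle, about (302,312), is close to my prediction (301,303), and the hook lines up with it. I move under the crown and rise towards contact.

{"fn": "step_arm", "kwargs": {
  "increments": [
    {"delta_pos":[-0.5,0.05,0],"dr":[0,0,0],"fingers":0.9},
    {"delta_pos":[-1.2,0.1,0],"dr":[0,0,0],"fingers":0.9},
    {"delta_pos":[-2.0,0.1,0],"dr":[0,0,0],"fingers":0.9},
    {"delta_pos":[-2.8,0.1,0],"dr":[0,0,0],"fingers":0.9},
    {"delta_pos":[-3.2,0.1,0],"dr":[0,0,0],"fingers":0.9}
  ]
}}

```text
time: 12.42
tool_pos: [0.5098, -0.1878, 0.1838]
tool_rot: [3.141, -0.0, 2.963]
contact_force: [0.2, -0.2, -2.3]
opening: 0.024
grip_force: 45.0
```

{"fn": "step_arm", "kwargs": {
  "increments": [
    {"delta_pos":[0,0,0],"dr":[0,0,0],"fingers":0.9},
    {"delta_pos":[0,0,-0.5],"dr":[0,0,0],"fingers":0.9},
    {"delta_pos":[0,0,-1.2],"dr":[0,0,0],"fingers":0.9},
    {"delta_pos":[0,0,-1.8],"dr":[0,0,0],"fingers":0.9},
    {"delta_pos":[0,0,-2.2],"dr":[0,0,0],"fingers":0.9}
  ]
}}

```text
time: 13.05
tool_pos: [0.5093, -0.1877, 0.2068]
tool_rot: [-3.141, 0.001, 2.963]
contact_force: [0.6, 0.5, -2.0]
opening: 0.0233
grip_force: 45.0
```

{"fn": "step_arm", "kwargs": {
  "increments": [
    {"delta_pos":[0,0,-0.2],"dr":[0,0,0],"fingers":0.9},
    {"delta_pos":[0,0,-0.4],"dr":[0,0,0],"fingers":0.9},
    {"delta_pos":[0,0,-0.6],"dr":[0,0,0],"fingers":0.9},
    {"delta_pos":[0,0,-0.8],"dr":[0,0,0],"fingers":0.9},
    {"delta_pos":[0,0,-1.0],"dr":[0,0,0],"fingers":0.9}
  ]
}}

```text
time: 13.68
tool_pos: [0.5091, -0.1876, 0.2159]
tool_rot: [3.141, -0.0, 2.963]
contact_force: [0.1, 0.1, -2.7]
opening: 0.0236
grip_force: 45.0
```

{"fn": "step_arm", "kwargs": {
  "increments": [
    {"delta_pos":[0,0,-0.2],"dr":[0,0,0],"fingers":0.9},
    {"delta_pos":[0,0,-0.4],"dr":[0,0,0],"fingers":0.9},
    {"delta_pos":[0,0,-0.6],"dr":[0,0,0],"fingers":0.9},
    {"delta_pos":[0,0,-0.6],"dr":[0,0,0],"fingers":0.9},
    {"delta_pos":[0,0,-0.6],"dr":[0,0,0],"fingers":0.9}
  ]
}}

```text
time: 14.3
tool_pos: [0.5091, -0.1876, 0.2219]
tool_rot: [3.141, -0.0, 2.963]
contact_force: [0.0, 0.8, -3.8]
opening: 0.0235
grip_force: 45.0
```

{"fn": "step_arm", "kwargs": {
  "increments": [
    {"delta_pos":[0,0,-0.2],"dr":[0,0,0],"fingers":0.9},
    {"delta_pos":[0,0,-0.5],"dr":[0,0,0],"fingers":0.9},
    {"delta_pos":[0,0,-0.8],"dr":[0,0,0],"fingers":0.9},
    {"delta_pos":[0,0,-1.0],"dr":[0,0,0],"fingers":0.9},
    {"delta_pos":[0,0,-1.0],"dr":[0,0,0],"fingers":0.9}
  ]
}}

```text
time: 14.92
tool_pos: [0.5093, -0.1876, 0.2321]
tool_rot: [3.142, 0.0, 2.963]
contact_force: [-0.2, -0.6, -5.5]
opening: 0.0236
grip_force: 45.0
```

{"fn": "step_arm", "kwargs": {
  "increments": [
    {"delta_pos":[0,0,-0.2],"dr":[0,0,0],"fingers":0.9},
    {"delta_pos":[0,0,-0.5],"dr":[0,0,0],"fingers":0.9},
    {"delta_pos":[0,0,-0.8],"dr":[0,0,0],"fingers":0.9},
    {"delta_pos":[0,0,-1.0],"dr":[0,0,0],"fingers":0.9},
    {"delta_pos":[0,0,-1.0],"dr":[0,0,0],"fingers":0.9}
  ]
}}

```text
time: 15.55
tool_pos: [0.5093, -0.1876, 0.2421]
tool_rot: [3.142, 0.0, 2.963]
contact_force: [1.2, -0.2, -6.3]
opening: 0.0233
grip_force: 45.0
```

```bash
cat > f.py <<'E'
from h import *
# average the wrist force (camera calls let time pass); crown height seen in scene by handle/tin masks is checked separately
F=[];Z=[]
for i in range(4):
    o=robot.observe(); F.append(o["contact_force"]); Z.append(o["tool_pos"]); im=viewer.read_camera("scene")
print(o["time"],np.mean(F,0).round(2),np.mean(Z,0).round(4),o["torque"].round(2))
import sys; cv2.imwrite(f"pics/{sys.argv[1]}.png",im[:,:,::-1])
E
python3 f.py f1
```

```text
15.7 [ 0.33 -0.06 -6.98] [ 0.5092 -0.1876  0.242 ] [0.06 0.05 0.02]
```

{"fn": "step_arm", "kwargs": {
  "increments": [
    {"delta_pos":[0,0,-0.2],"dr":[0,0,0],"fingers":0.9},
    {"delta_pos":[0,0,-0.4],"dr":[0,0,0],"fingers":0.9},
    {"delta_pos":[0,0,-0.6],"dr":[0,0,0],"fingers":0.9},
    {"delta_pos":[0,0,-0.8],"dr":[0,0,0],"fingers":0.9},
    {"delta_pos":[0,0,-0.8],"dr":[0,0,0],"fingers":0.9}
  ]
}}

```text
time: 16.38
tool_pos: [0.5093, -0.1877, 0.2502]
tool_rot: [-3.142, 0.0, 2.963]
contact_force: [-0.2, 0.0, -6.3]
opening: 0.0242
grip_force: 45.0
```

```bash
python3 f.py f2
```

```text
16.525 [-0.05  0.05 -6.45] [ 0.5092 -0.1877  0.2501] [ 0.05 -0.05 -0.04]
```

{"fn": "step_arm", "kwargs": {
  "increments": [
    {"delta_pos":[0,0,-0.2],"dr":[0,0,0],"fingers":0.9},
    {"delta_pos":[0,0,-0.4],"dr":[0,0,0],"fingers":0.9},
    {"delta_pos":[0,0,-0.6],"dr":[0,0,0],"fingers":0.9},
    {"delta_pos":[0,0,-0.8],"dr":[0,0,0],"fingers":0.9},
    {"delta_pos":[0,0,-0.8],"dr":[0,0,0],"fingers":0.9}
  ]
}}

```text
time: 17.2
tool_pos: [0.5093, -0.1877, 0.2582]
tool_rot: [-3.142, 0.0, 2.963]
contact_force: [0.2, -0.6, -6.4]
opening: 0.0236
grip_force: 45.0
```

```bash
python3 f.py f3; python3 - <<'E'
from h import *
# image shift of the tin region between f1 and later frames
a=cv2.imread("pics/f1.png",0)[255:310,150:220].astype(np.float32)
for n in ("f2","f3"):
    b=cv2.imread(f"pics/{n}.png",0)[255:310,150:220].astype(np.float32); print(n,cv2.phaseCorrelate(a,b,cv2.createHanningWindow((70,55),cv2.CV_32F)),np.abs(a-b).mean())
print(proj("scene",[.51,-.188,.06])-proj("scene",[.51,-.188,.05]))
E
```

```text
17.35 [-0.28  0.05 -6.2 ] [ 0.5092 -0.1877  0.2581] [0.01 0.02 0.01]
f2 ((-0.45672073708448124, -1.2614621604466372), 0.8478125007064254) 7.1205196
f3 ((-0.9597528540965072, -3.0161992006085967), 0.641975419609635) 11.318961
[-0.48138483 -2.43717941]
```

```bash
python3 - <<'E'
from h import *
S=cv2.imread("pics/s6f.png",0)
for (x,y,w,h) in ((168,284,22,16),(178,272,28,22),(155,272,20,20)):
    t=cv2.resize(S[y:y+h,x:x+w],None,fx=8,fy=8,interpolation=cv2.INTER_CUBIC)
    for n in ("f1","f2","f3"):
        B=cv2.imread(f"pics/{n}.png",0)[y-14:y+h+4,x-6:x+w+6]; B=cv2.resize(B,None,fx=8,fy=8,interpolation=cv2.INTER_CUBIC)
        r=cv2.matchTemplate(B,t,cv2.TM_CCOEFF_NORMED); _,m,_,l=cv2.minMaxLoc(r); print(n,round(m,2),l[0]/8-6,l[1]/8-14)
E
```

```text
f1 0.94 0.625 -0.125
f2 0.89 0.25 -1.625
f3 0.81 -0.25 -3.625
f1 0.96 0.875 -0.375
f2 0.94 1.0 -1.75
f3 0.87 3.125 -2.75
f1 0.92 0.75 0.125
f2 0.91 -0.125 -1.5
f3 0.83 -0.75 -3.375
```

{"fn": "step_arm", "kwargs": {
  "increments": [
    {"delta_pos":[0,0,-0.1],"dr":[0,0,0],"fingers":0.9},
    {"delta_pos":[0,0,-0.2],"dr":[0,0,0],"fingers":0.9},
    {"delta_pos":[0,0,-0.2],"dr":[0,0,0],"fingers":0.9},
    {"delta_pos":[0,0,-0.2],"dr":[0,0,0],"fingers":0.9},
    {"delta_pos":[0,0,-0.2],"dr":[0,0,0],"fingers":0.9}
  ]
}}

```text
time: 18.02
tool_pos: [0.5092, -0.1876, 0.2599]
tool_rot: [3.141, -0.0, 2.963]
contact_force: [0.1, -0.8, -6.5]
opening: 0.0236
grip_force: 45.0
```

```bash
python3 f.py f4; python3 - <<'E'
from h import *
s=cv2.imread("pics/f4.png"); x,y=130,195
c=cv2.resize(s[y:y+100,x:x+100],(600,600),interpolation=cv2.INTER_CUBIC)
yw=np.radians(-10.15);R=np.array([[np.cos(yw),-np.sin(yw)],[np.sin(yw),np.cos(yw)]])
for z,col in ((.03,(0,255,0)),(.075,(0,0,255))):
  for a in ((.04,-.053),(.04,.053),(-.04,-.053)):
    q=(proj("scene",np.r_[np.array([.5095,-.188])+R@a,z])-[x,y])*6; cv2.circle(c,tuple(int(v) for v in q),2,col,-1); print(z,a,q.round())
cv2.imwrite("pics/a7.png",c)
E
```

```text
18.175 [-0.02  0.06 -6.43] [ 0.5092 -0.1877  0.26  ] [ 0.03  0.01 -0.  ]
0.03 (0.04, -0.053) [275. 648.]
0.03 (0.04, 0.053) [506. 466.]
0.03 (-0.04, -0.053) [141. 501.]
0.075 (0.04, -0.053) [260. 586.]
0.075 (0.04, 0.053) [500. 400.]
0.075 (-0.04, -0.053) [121. 436.]
```

View pics/a7.png

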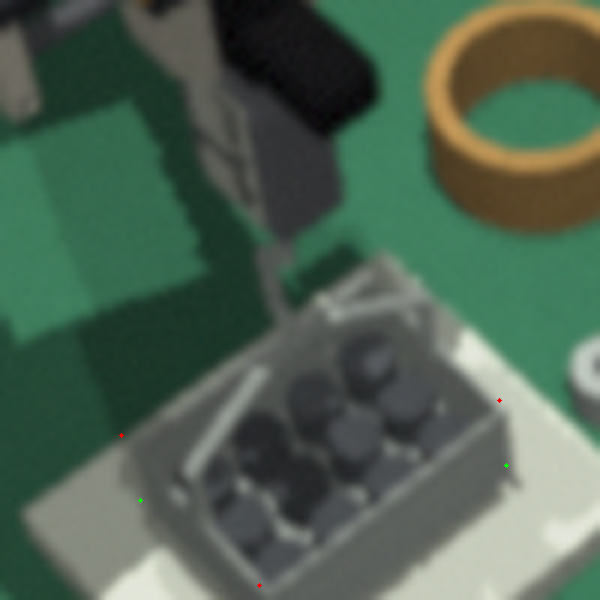

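The tin hangs clear and looks level. Its rim corners are at (265,592), (502,408) and (125,445), which puts the air gap at 8–10 mm. I go up 1 mm and hold.

{"fn": "step_arm", "kwargs": {
  "increments": [
    {"delta_pos":[0,0,-0.1],"dr":[0,0,0],"fingers":0.9},
    {"delta_pos":[0,0,-0.1],"dr":[0,0,0],"fingers":0.9},
    {"delta_pos":[0,0,-0.1],"dr":[0,0,0],"fingers":0.9},
    {"delta_pos":[0,0,-0.1],"dr":[0,0,0],"fingers":0.9},
    {"delta_pos":[0,0,-0.1],"dr":[0,0,0],"fingers":0.9}
  ]
}}

```text
time: 18.85
tool_pos: [0.5092, -0.1877, 0.261]
tool_rot: [3.141, -0.0, 2.963]
contact_force: [0.7, 0.0, -6.9]
opening: 0.0236
grip_force: 45.0
```

{"fn": "step_arm", "kwargs": {
  "increments": [
    {"delta_pos":[0,0,0],"dr":[0,0,0],"fingers":0.9},
    {"delta_pos":[0,0,0],"dr":[0,0,0],"fingers":0.9},
    {"delta_pos":[0,0,0],"dr":[0,0,0],"fingers":0.9},
    {"delta_pos":[0,0,0],"dr":[0,0,0],"fingers":0.9},
    {"delta_pos":[0,0,0],"dr":[0,0,0],"fingers":0.9}
  ]
}}

```text
time: 19.48
tool_pos: [0.5092, -0.1877, 0.261]
tool_rot: [3.141, 0.0, 2.963]
contact_force: [0.1, -0.7, -6.7]
opening: 0.0236
grip_force: 45.0
```

{"fn": "step_arm", "kwargs": {
  "increments": [
    {"delta_pos":[0,0,0],"dr":[0,0,0],"fingers":0.9},
    {"delta_pos":[0,0,0],"dr":[0,0,0],"fingers":0.9},
    {"delta_pos":[0,0,0],"dr":[0,0,0],"fingers":0.9},
    {"delta_pos":[0,0,0],"dr":[0,0,0],"fingers":0.9},
    {"delta_pos":[0,0,0],"dr":[0,0,0],"fingers":0.9}
  ]
}}

```text
time: 20.1
tool_pos: [0.5092, -0.1876, 0.261]
tool_rot: [3.141, -0.0, 2.963]
contact_force: [-0.4, 0.5, -5.9]
opening: 0.0236
grip_force: 45.0
```

{"fn": "step_arm", "kwargs": {
  "increments": [
    {"delta_pos":[0,0,0],"dr":[0,0,0],"fingers":0.9},
    {"delta_pos":[0,0,0],"dr":[0,0,0],"fingers":0.9},
    {"delta_pos":[0,0,0],"dr":[0,0,0],"fingers":0.9},
    {"delta_pos":[0,0,0],"dr":[0,0,0],"fingers":0.9},
    {"delta_pos":[0,0,0],"dr":[0,0,0],"fingers":0.9}
  ]
}}

```text
time: 20.72
tool_pos: [0.5092, -0.1876, 0.261]
tool_rot: [3.142, 0.0, 2.963]
contact_force: [-0.1, 0.4, -6.3]
opening: 0.0239
grip_force: 45.0
```

{"fn": "step_arm", "kwargs": {
  "increments": [
    {"delta_pos":[0,0,0],"dr":[0,0,0],"fingers":0.9},
    {"delta_pos":[0,0,0],"dr":[0,0,0],"fingers":0.9},
    {"delta_pos":[0,0,0],"dr":[0,0,0],"fingers":0.9},
    {"delta_pos":[0,0,0],"dr":[0,0,0],"fingers":0.9},
    {"delta_pos":[0,0,0],"dr":[0,0,0],"fingers":0.9}
  ]
}}

```text
time: 21.35
tool_pos: [0.5092, -0.1877, 0.261]
tool_rot: [3.142, 0.0, 2.963]
contact_force: [-0.0, 0.7, -6.8]
opening: 0.0239
grip_force: 45.0
```

```bash
python3 f.py f5; python3 - <<'E'
from h import *
# tray (fixed) and crown: is the tin shifted relative to rest? compare f1/f5 rim in top view
t=viewer.read_camera("top")[:,:,::-1]; cv2.imwrite("pics/t5.png",t)
a=cv2.imread("pics/top0.png"); yw=np.radians(-10.15);R=np.array([[np.cos(yw),-np.sin(yw)],[np.sin(yw),np.cos(yw)]])
for nm,im,z in (("top0",a,.053),("t5",t,.075)):
    hsv=cv2.cvtColor(im,cv2.COLOR_BGR2HSV); m=((hsv[...,1]<110)&(hsv[...,2]<125)).astype(np.uint8); m[:,:318]=0;m[:,374:]=0;m[:162]=0;m[212:]=0
    n,l,st,ce=cv2.connectedComponentsWithStats(m); k=1+np.argmax(st[1:,4]); r=cv2.minAreaRect(np.argwhere(l==k)[:,::-1].astype(np.float32)); print(nm,st[k].tolist(),[np.round(v,1) for v in r],ray("top",r[0],z).round(4))
E
```

```text
21.5 [-0.12  0.22 -6.73] [ 0.5092 -0.1877  0.261 ] [-0.01  0.01 -0.06]
top0 [323, 168, 47, 38, 972] [array([346.5, 186.5]), array([44.3, 31.4]), np.float64(11.3)] [ 0.5054 -0.1863  0.053 ]
t5 [318, 162, 56, 50, 1672] [array([345.5, 186.5]), array([49., 55.]), np.float64(90.0)] [ 0.5011 -0.1781  0.075 ]
```

{"fn": "step_arm", "kwargs": {
  "increments": [
    {"delta_pos":[0,0,0.2],"dr":[0,0,0],"fingers":0.9},
    {"delta_pos":[0,0,0.5],"dr":[0,0,0],"fingers":0.9},
    {"delta_pos":[0,0,0.8],"dr":[0,0,0],"fingers":0.9},
    {"delta_pos":[0,0,1.0],"dr":[0,0,0],"fingers":0.9},
    {"delta_pos":[0,0,1.0],"dr":[0,0,0],"fingers":0.9}
  ]
}}

```text
time: 22.22
tool_pos: [0.5091, -0.1876, 0.2508]
tool_rot: [3.141, -0.0, 2.963]
contact_force: [-0.0, -0.2, -7.1]
opening: 0.0237
grip_force: 45.0
```

{"fn": "step_arm", "kwargs": {
  "increments": [
    {"delta_pos":[0,0,0.2],"dr":[0,0,0],"fingers":0.9},
    {"delta_pos":[0,0,0.4],"dr":[0,0,0],"fingers":0.9},
    {"delta_pos":[0,0,0.6],"dr":[0,0,0],"fingers":0.9},
    {"delta_pos":[0,0,0.7],"dr":[0,0,0],"fingers":0.9},
    {"delta_pos":[0,0,0.7],"dr":[0,0,0],"fingers":0.9}
  ]
}}

```text
time: 22.85
tool_pos: [0.5092, -0.1876, 0.2439]
tool_rot: [3.141, -0.0, 2.963]
contact_force: [0.1, -0.4, -6.8]
opening: 0.0237
grip_force: 45.0
```

```bash
python3 f.py f6; python3 - <<'E'
from h import *
S=cv2.imread("pics/f1.png",0)
for (x,y,w,h) in ((168,284,22,16),(178,272,28,22),(155,272,20,20)):
    t=cv2.resize(S[y:y+h,x:x+w],None,fx=8,fy=8,interpolation=cv2.INTER_CUBIC)
    for n in ("f5","f6",):
        B=cv2.imread(f"pics/{n}.png",0)[y-14:y+h+4,x-6:x+w+6]; B=cv2.resize(B,None,fx=8,fy=8,interpolation=cv2.INTER_CUBIC)
        r=cv2.matchTemplate(B,t,cv2.TM_CCOEFF_NORMED); _,m,_,l=cv2.minMaxLoc(r); print(n,round(m,2),l[0]/8-6,l[1]/8-14)
E
```

```text
23.0 [-0.36  0.06 -6.54] [ 0.5092 -0.1877  0.244 ] [ 0.02 -0.04  0.01]
f5 0.81 -1.25 -4.5
f6 0.96 -0.125 -0.375
f5 0.89 2.75 -2.625
f6 0.99 0.0 -0.375
f5 0.9 -1.5 -4.125
f6 0.98 -0.25 -0.375
```

{"fn": "step_arm", "kwargs": {
  "increments": [
    {"delta_pos":[0,0,0.2],"dr":[0,0,0],"fingers":0.9},
    {"delta_pos":[0,0,0.4],"dr":[0,0,0],"fingers":0.9},
    {"delta_pos":[0,0,0.6],"dr":[0,0,0],"fingers":0.9},
    {"delta_pos":[0,0,0.9],"dr":[0,0,0],"fingers":0.9},
    {"delta_pos":[0,0,1.2],"dr":[0,0,0],"fingers":0.9}
  ]
}}

```text
time: 23.68
tool_pos: [0.5093, -0.1875, 0.2319]
tool_rot: [3.141, 0.0, 2.963]
contact_force: [0.4, 0.6, -5.0]
opening: 0.0235
grip_force: 45.0
```

{"fn": "step_arm", "kwargs": {
  "increments": [
    {"delta_pos":[0,0,0.4],"dr":[0,0,0],"fingers":0.9},
    {"delta_pos":[0,0,0.8],"dr":[0,0,0],"fingers":0.9},
    {"delta_pos":[0,0,1.2],"dr":[0,0,0],"fingers":0.9},
    {"delta_pos":[0,0,1.6],"dr":[0,0,0],"fingers":0.9},
    {"delta_pos":[0,0,2.0],"dr":[0,0,0],"fingers":0.9}
  ]
}}

```text
time: 24.3
tool_pos: [0.5093, -0.1879, 0.212]
tool_rot: [-3.141, 0.001, 2.963]
contact_force: [-0.8, 0.9, -1.3]
opening: 0.024
grip_force: 45.0
```

{"fn": "step_arm", "kwargs": {
  "increments": [
    {"delta_pos":[0,0,0.5],"dr":[0,0,0],"fingers":0.9},
    {"delta_pos":[0,0,1.1],"dr":[0,0,0],"fingers":0.9},
    {"delta_pos":[0,0,1.7],"dr":[0,0,0],"fingers":0.9},
    {"delta_pos":[0,0,2.2],"dr":[0,0,0],"fingers":0.9},
    {"delta_pos":[0,0,2.5],"dr":[0,0,0],"fingers":0.9}
  ]
}}

```text
time: 24.92
tool_pos: [0.5092, -0.1876, 0.1866]
tool_rot: [3.141, -0.0, 2.963]
contact_force: [-0.4, 0.6, -1.6]
opening: 0.0233
grip_force: 45.0
```

{"fn": "step_arm", "kwargs": {
  "increments": [
    {"delta_pos":[0,0,0.3],"dr":[0,0,0],"fingers":0.9},
    {"delta_pos":[0,0,0.3],"dr":[0,0,0],"fingers":0.9},
    {"delta_pos":[0,0,0.3],"dr":[0,0,0],"fingers":0.9},
    {"delta_pos":[0,0,0.3],"dr":[0,0,0],"fingers":0.9},
    {"delta_pos":[0,0,0.3],"dr":[0,0,0],"fingers":0.9}
  ]
}}

```text
time: 25.55
tool_pos: [0.5092, -0.1877, 0.1841]
tool_rot: [3.142, 0.0, 2.963]
contact_force: [-0.2, 0.2, -1.3]
opening: 0.0234
grip_force: 45.0
```

```bash
python3 f.py f7; python3 - <<'E'
from h import *
S=cv2.imread("pics/s6f.png",0)
for (x,y,w,h) in ((168,284,22,16),(178,272,28,22),(155,272,20,20)):
    t=cv2.resize(S[y:y+h,x:x+w],None,fx=8,fy=8,interpolation=cv2.INTER_CUBIC)
    for n in ("f7",):
        B=cv2.imread(f"pics/{n}.png",0)[y-14:y+h+4,x-6:x+w+6]; B=cv2.resize(B,None,fx=8,fy=8,interpolation=cv2.INTER_CUBIC)
        r=cv2.matchTemplate(B,t,cv2.TM_CCOEFF_NORMED); _,m,_,l=cv2.minMaxLoc(r); print(n,round(m,2),l[0]/8-6,l[1]/8-14)
E
```

```text
25.7 [-0.27 -0.03 -1.6 ] [ 0.5092 -0.1877  0.1841] [ 0.    0.07 -0.03]
f7 0.93 0.625 0.125
f7 0.95 0.625 -0.125
f7 0.82 0.75 0.5
```

The tin is home: the force is back to the bare scale's weight and the tin sits within its pocket play. I unhook and raise.

{"fn": "step_arm", "kwargs": {
  "increments": [
    {"delta_pos":[0.6,0,0],"dr":[0,0,0],"fingers":0.9},
    {"delta_pos":[1.5,0,0],"dr":[0,0,0],"fingers":0.9},
    {"delta_pos":[2.4,0,0],"dr":[0,0,0],"fingers":0.9},
    {"delta_pos":[3.2,0,0],"dr":[0,0,0],"fingers":0.9},
    {"delta_pos":[3.8,0,0],"dr":[0,0,0],"fingers":0.9}
  ]
}}

```text
time: 26.38
tool_pos: [0.4712, -0.1808, 0.1842]
tool_rot: [3.142, 0.0, 2.963]
contact_force: [0.5, -0.8, -1.3]
opening: 0.0237
grip_force: 45.0
```

{"fn": "step_arm", "kwargs": {
  "increments": [
    {"delta_pos":[0,0,0],"dr":[0,0,0],"fingers":0.9},
    {"delta_pos":[0,0,-1],"dr":[0,0,0],"fingers":0.9},
    {"delta_pos":[0,0,-3],"dr":[0,0,0],"fingers":0.9},
    {"delta_pos":[0,0,-6],"dr":[0,0,0],"fingers":0.9},
    {"delta_pos":[0,0,-9],"dr":[0,0,0],"fingers":0.9}
  ]
}}

```text
time: 27.0
tool_pos: [0.4721, -0.181, 0.2756]
tool_rot: [-3.142, 0.001, 2.963]
contact_force: [-0.3, -0.6, -1.5]
opening: 0.0236
grip_force: 45.0
```

{"fn": "step_arm", "kwargs": {
  "increments": [
    {"delta_pos":[0,0,-2],"dr":[0,0,0],"fingers":0.9},
    {"delta_pos":[0,0,-2.6],"dr":[0,0,0],"fingers":0.9},
    {"delta_pos":[0,0,-2.6],"dr":[0,0,0],"fingers":0.9},
    {"delta_pos":[0,0,-2.6],"dr":[0,0,0],"fingers":0.9},
    {"delta_pos":[0,0,-2.6],"dr":[0,0,0],"fingers":0.9}
  ]
}}

```text
time: 27.62
tool_pos: [0.4716, -0.1808, 0.2992]
tool_rot: [3.141, -0.001, 2.963]
contact_force: [-0.1, -0.8, -1.5]
opening: 0.0236
grip_force: 45.0
```

```bash
python3 - <<'E'
from h import *
o=robot.observe(); print(o["tool_pos"],o["contact_force"],delta(o,[.5225,.1702,.30],162.48))
E
```

```text
[ 0.47157712 -0.18077333  0.29922507] [-0.14986648 -0.83535358 -1.49214463] (array([ 1.22, 35.44, -0.05]), array([ 0.03, -0.08,  7.3 ]))
```

{"fn": "step_arm", "kwargs": {
  "increments": [
    {"delta_pos":[0.1,3,0],"dr":[0,0,0.5],"fingers":0.9},
    {"delta_pos":[0.3,8,0],"dr":[0,0,2],"fingers":0.9},
    {"delta_pos":[0.4,13,0],"dr":[0,0,4],"fingers":0.9},
    {"delta_pos":[0.6,18,0],"dr":[0,0,6],"fingers":0.9},
    {"delta_pos":[0.8,23,0],"dr":[0,0,7.3],"fingers":0.9}
  ]
}}

```text
time: 28.25
tool_pos: [0.5047, 0.0484, 0.2997]
tool_rot: [-3.142, -0.0, 2.835]
contact_force: [1.2, -0.2, -2.6]
opening: 0.0237
grip_force: 45.0
```

{"fn": "step_arm", "kwargs": {
  "increments": [
    {"delta_pos":[-1.0,4.5,0],"dr":[0,0,0],"fingers":0.9},
    {"delta_pos":[-1.1,9,0],"dr":[0,0,0],"fingers":0.9},
    {"delta_pos":[-1.2,11.5,0],"dr":[0,0,0],"fingers":0.9},
    {"delta_pos":[-1.2,12.4,0],"dr":[0,0,0],"fingers":0.9},
    {"delta_pos":[-1.2,12.4,0],"dr":[0,0,0],"fingers":0.9}
  ]
}}

```text
time: 28.88
tool_pos: [0.5534, 0.1613, 0.2996]
tool_rot: [-3.141, -0.001, 2.836]
contact_force: [-0.9, -0.8, -2.1]
opening: 0.0238
grip_force: 45.0
```

{"fn": "step_arm", "kwargs": {
  "increments": [
    {"delta_pos":[0,0,0],"dr":[0,0,0],"fingers":0.9},
    {"delta_pos":[0,0,0],"dr":[0,0,0],"fingers":0.9},
    {"delta_pos":[0,0,0],"dr":[0,0,0],"fingers":0.9},
    {"delta_pos":[0,0,0],"dr":[0,0,0],"fingers":0.9},
    {"delta_pos":[0,0,0],"dr":[0,0,0],"fingers":0.9}
  ]
}}

```text
time: 29.5
tool_pos: [0.5535, 0.1614, 0.3001]
tool_rot: [3.141, 0.0, 2.836]
contact_force: [0.0, -0.6, -2.2]
opening: 0.0236
grip_force: 45.0
```

```bash
python3 - <<'E'
from h import *
o=robot.observe(); print(o["tool_pos"],o["contact_force"],delta(o,[.5225,.1702,.1282],162.48),np.degrees(o["tool_rot"]))
E
```

```text
[0.55350756 0.16141021 0.30005836] [ 0.02546392 -0.57255253 -2.16486216] (array([ 3.22, -0.1 , 17.19]), array([ 0.01,  0.  , -0.01])) [1.79992159e+02 2.42158269e-03 1.62472585e+02]
```

{"fn": "step_arm", "kwargs": {
  "increments": [
    {"delta_pos":[1.0,0,0],"dr":[0,0,0],"fingers":0.9},
    {"delta_pos":[2.4,-0.1,0],"dr":[0,0,0],"fingers":0.9},
    {"delta_pos":[3.2,-0.1,0],"dr":[0,0,0],"fingers":0.9},
    {"delta_pos":[3.2,-0.1,0],"dr":[0,0,0],"fingers":0.9},
    {"delta_pos":[3.2,-0.1,0],"dr":[0,0,0],"fingers":0.9}
  ]
}}

```text
time: 30.12
tool_pos: [0.5229, 0.1702, 0.3002]
tool_rot: [3.141, 0.001, 2.836]
contact_force: [0.7, -0.6, -1.5]
opening: 0.0238
grip_force: 45.0
```

{"fn": "step_arm", "kwargs": {
  "increments": [
    {"delta_pos":[0,0,1.5],"dr":[0,0,0],"fingers":0.9},
    {"delta_pos":[0,0,4],"dr":[0,0,0],"fingers":0.9},
    {"delta_pos":[0,0,7],"dr":[0,0,0],"fingers":0.9},
    {"delta_pos":[0,0,10],"dr":[0,0,0],"fingers":0.9},
    {"delta_pos":[0,0,12],"dr":[0,0,0],"fingers":0.9}
  ]
}}

```text
time: 30.75
tool_pos: [0.5225, 0.1699, 0.1784]
tool_rot: [-3.141, -0.001, 2.836]
contact_force: [0.3, 0.1, -1.1]
opening: 0.0238
grip_force: 45.0
```

```bash
python3 - <<'E'
from h import *
o=robot.observe(); print(o["tool_pos"],o["contact_force"],delta(o,[.5225,.1702,.1282],162.48))
E
```

```text
[0.52247582 0.16992887 0.17836136] [ 0.26365694  0.14994934 -1.05026973] (array([-0.  ,  0.03,  5.02]), array([-0.04, -0.09, -0.02]))
```

{"fn": "step_arm", "kwargs": {
  "increments": [
    {"delta_pos":[0,0,1.5],"dr":[0,0,0],"fingers":0.9},
    {"delta_pos":[0,0,3],"dr":[0,0,0],"fingers":0.9},
    {"delta_pos":[0,0,4.2],"dr":[0,0,0],"fingers":0.9},
    {"delta_pos":[0,0,4.8],"dr":[0,0,0],"fingers":0.9},
    {"delta_pos":[0,0,5.0],"dr":[0,0,0],"fingers":0.9}
  ]
}}

```text
time: 31.38
tool_pos: [0.5228, 0.1702, 0.1299]
tool_rot: [3.141, 0.0, 2.836]
contact_force: [-0.6, 0.5, -1.7]
opening: 0.0238
grip_force: 45.0
```

{"fn": "step_arm", "kwargs": {
  "increments": [
    {"delta_pos":[0,0,0.05],"dr":[0,0,0],"fingers":0.9},
    {"delta_pos":[0,0,0.1],"dr":[0,0,0],"fingers":0.9},
    {"delta_pos":[0,0,0.15],"dr":[0,0,0],"fingers":0.9},
    {"delta_pos":[0,0,0.15],"dr":[0,0,0],"fingers":0.9},
    {"delta_pos":[0,0,0.15],"dr":[0,0,0],"fingers":0.9}
  ]
}}

```text
time: 32.0
tool_pos: [0.5228, 0.1702, 0.1286]
tool_rot: [3.141, 0.0, 2.836]
contact_force: [0.1, -0.9, -1.3]
opening: 0.0239
grip_force: 45.0
```

```bash
python3 f.py f8; python3 - <<'E'
from h import *
w=viewer.read_camera("wrist")[:,:,::-1]; cv2.imwrite("pics/w8.png",w)
E
```

```text
32.15 [ 0.2   0.11 -1.28] [0.5227 0.1702 0.1286] [-0.06  0.03 -0.02]
```

{"fn": "step_arm", "kwargs": {
  "increments": [
    {"delta_pos":[0,0,0.05],"dr":[0,0,0],"fingers":0.9},
    {"delta_pos":[0,0,0.05],"dr":[0,0,0],"fingers":0.9},
    {"delta_pos":[0,0,0.1],"dr":[0,0,0],"fingers":0.9},
    {"delta_pos":[0,0,0.1],"dr":[0,0,0],"fingers":0.9},
    {"delta_pos":[0,0,0.1],"dr":[0,0,0],"fingers":0.9}
  ]
}}

```text
time: 32.88
tool_pos: [0.5228, 0.1702, 0.1281]
tool_rot: [3.141, 0.001, 2.836]
contact_force: [-2.4, -0.7, 5.0]
opening: 0.024
grip_force: 45.0
```

{"fn": "step_arm", "kwargs": {
  "increments": [
    {"delta_pos":[0,0,0],"dr":[0,0,0],"fingers":0.45},
    {"delta_pos":[0,0,0],"dr":[0,0,0],"fingers":0.4},
    {"delta_pos":[0,0,0],"dr":[0,0,0],"fingers":0.3},
    {"delta_pos":[0,0,0],"dr":[0,0,0],"fingers":0.1},
    {"delta_pos":[0,0,0],"dr":[0,0,0],"fingers":-0.2}
  ],
  "newtons": 10
}}

```text
time: 33.5
tool_pos: [0.5227, 0.1702, 0.1275]
tool_rot: [3.142, -0.0, 2.836]
contact_force: [0.4, 0.2, -0.9]
opening: 0.0469
grip_force: 0.0
```

{"fn": "step_arm", "kwargs": {
  "increments": [
    {"delta_pos":[0,0,0],"dr":[0,0,0],"fingers":-0.4},
    {"delta_pos":[0,0,0],"dr":[0,0,0],"fingers":-0.4},
    {"delta_pos":[0,0,0],"dr":[0,0,0],"fingers":-0.4},
    {"delta_pos":[0,0,0],"dr":[0,0,0],"fingers":-0.4},
    {"delta_pos":[0,0,-1],"dr":[0,0,0],"fingers":-0.4}
  ]
}}

```text
time: 34.12
tool_pos: [0.5222, 0.1701, 0.1373]
tool_rot: [-3.141, -0.001, 2.836]
contact_force: [-0.4, -0.4, 0.0]
opening: 0.0642
grip_force: 0.0
```

{"fn": "step_arm", "kwargs": {
  "increments": [
    {"delta_pos":[0,0,-3],"dr":[0,0,0],"fingers":-0.4},
    {"delta_pos":[0,0,-7],"dr":[0,0,0],"fingers":-0.4},
    {"delta_pos":[0,0,-12],"dr":[0,0,0],"fingers":-0.4},
    {"delta_pos":[0,0,-16],"dr":[0,0,0],"fingers":-0.4},
    {"delta_pos":[0,0,-16],"dr":[0,0,0],"fingers":-0.4}
  ]
}}

```text
time: 34.75
tool_pos: [0.5241, 0.1705, 0.3018]
tool_rot: [3.138, 0.007, 2.836]
contact_force: [0.3, -0.1, 0.3]
opening: 0.064
grip_force: 0.0
```

```bash
python3 - <<'E'
from h import *
o=robot.observe(); print(o["time"],o["tool_pos"],o["contact_force"])
w=viewer.read_camera("wrist")[:,:,::-1]; s=viewer.read_camera("scene")[:,:,::-1]; cv2.imwrite("pics/w9.png",w); cv2.imwrite("pics/s9.png",s)
c=lambda im,x,y,w,h:cv2.resize(im[y:y+h,x:x+w],(400,300),interpolation=cv2.INTER_CUBIC)
cv2.imwrite("pics/a9.png",np.vstack([np.hstack([c(s,225,115,133,100),c(s,125,230,133,100)]),np.hstack([c(w,190,80,160,120),c(s,0,0,512,384)])]))
E
```

```text
34.75 [0.52409633 0.17047192 0.30178037] [ 0.25331541 -0.07124909  0.30993206]
```

View pics/a9.png

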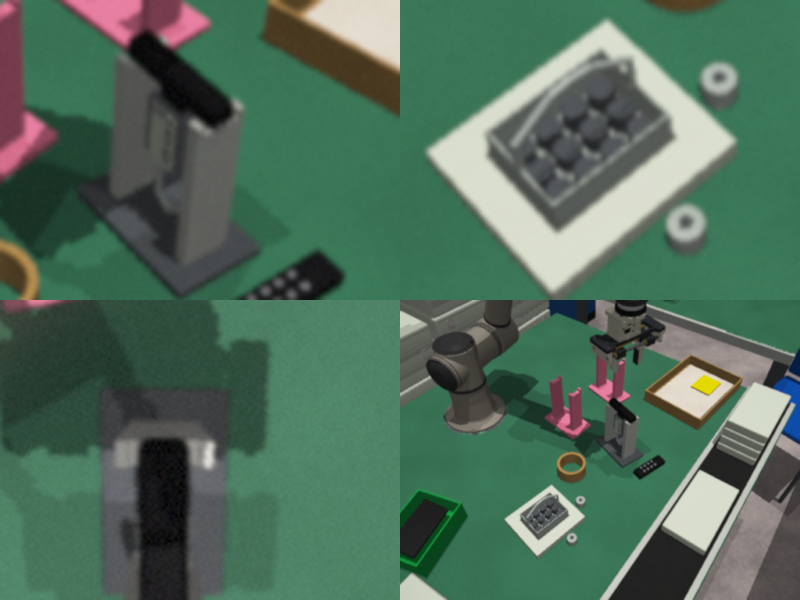

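The scale hangs upright between the lugs in the grey cradle (crop (180,80)). The tin is home in its pocket (crop (580,140)), everything else is undisturbed and the gripper is clear. I hand in.

```bash
python3 -c "
from cell import robot
print(robot.hand_in())"
```

```text
the job is handed in; nothing more can be done
None
```

The tin was check-weighed at about 4.6 N (roughly 0.47 kg) with about 1 cm of air, held still for over 2 s and lowered home; the scale hangs back in its cradle, and the job is handed in (about 35 s, no verdict returned). On the first grasp the fingers closed on top of the grip bar, since the reported TCP sits about 3 cm below the real fingertips, but this moved nothing.

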